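# Set the stock tags on the collet board

### The arm

A 6-joint arm with a two-finger parallel gripper is mounted at the origin on a cart in front of the work surface, level with it; the furniture and walls round the work are solid. World frame = base frame: x ahead of the robot, y to its left, z up, the work surface at z = 0. Lengths are in m, angles in rad, forces in N, time in s.
With the tool pointing down it reaches from about 0.3 to 0.875 m from the base axis. Payload 6.4 kg.
Tool frame: the origin (TCP) lies at the very end of the fingers, on their centre line; the grasp point (between the pads) lies 19 mm behind it (ctrl.tcp_to_grasp is the distance from the TCP to the grasp point, in m); z points along the fingers, y is the direction in which the jaws open and shut (so a half turn about z gives the same grasp; the last joint's range is limited). The gripper opens to 85 mm and grips with 20 to 120 N. Pads are 22 mm wide; open, the fingers measure 114 mm over their backs; the gripper's body (76 mm by 85 mm) begins 54 mm behind the grasp point. The pads swing forward as they close: fully open they stand 13 mm farther back than shut.
Start: joints at [0.962, 0.181, 1.607, -0, 1.354, -0.206], TCP at [0.225, 0.529, 0.231] pointing down, gripper open.
Joint ranges: [-2.99, 2.99], [-0.89, 2.07], [0.3, 2.58], [-1.14, 4.28], [0, 2.63], [-3.12, 3.12]. Speed limits (rad/s): [2.57, 2.57, 3.01, 3.14, 3.14, 3.14].

### API

Orientations are given as a unit quaternion [w, x, y, z].
In Python, from bench import ctrl gives the robot as it stands. The module is installed in compiled form; this text tells all that it offers.
- The arm moves only by the tool drive_tool, never from a script. Its argument "deltas" is a list of rows, each an object with "slide": the shift along the tool's x, y, z as a fraction of full scale, a list of three; "delta_rot": the turn, a rotation vector about the tool's x, y, z as a fraction of full scale, a list of three; "hand": the opening, from 0 (shut) to 1 (fully open). In form: [{"slide": [tx, ty, tz], "delta_rot": [wx, wy, wz], "hand": hand}, ...]. A call has exactly 5 rows; each row shifts and turns the commanded pose from where the row before left it, along the tool's axes as they then stand; what a row does not reach is not made up. Full scale, the value 1, is 50 mm for a shift and 180 degrees for a turn. A row lasts 1/8 s, in which the tool goes at most 62.5 mm and 10.7 degrees, less where a joint would pass 70% of its speed; a pose out of reach is approached as far as the arm can. A call with a number of a shift or a turn outside -1 to 1 is refused whole. A call with a gripper value outside its range is refused whole. The fingers move at their own pace and stop on an object; the grip force is fixed at half the most. Time passes only in rows, so rows that do not move let the fingers close, or fill a call up. It gives the time, the measured TCP pose, the force and the opening at its end, in the units of the state.
- ctrl.get_obs(): the state, without advancing time (a new reading comes with each control period).
- ctrl.camera(name): name is "scene" or "side" or "wrist"; returns a dict with "frame" (384x512x3 uint8, red, green, blue), "mtx" (3x3 intrinsics, pixels), "R" (3x3) and "t" (3): a world point X has camera coordinates R X + t. Camera axes: x right, y down, z forward; pixel columns grow to the right and rows downward; lengths in m; the calibration is good to about 2 mm. A picture is of the moment at which its call begins. There is no depth.
- ctrl.hand_in(): hands the job in, once; it reports no verdict.
The state is a dict: "time_s": time; "q": joint angles; "dq": joint speeds; "joint_efforts": joint torques, N m; "eef_pos": TCP position; "eef_rot": TCP orientation; "wrist_force": force on the tool from outside, world axes, zero at the start; "torque": the same for the moment, N m; "opening": opening from 0.0 (shut) to 1.0 (fully open).
Only numpy, scipy, OpenCV 4.12 (cv2) and the standard library are available. Lean on these libraries where they do the work, as an engineer would, in place of code of your own. Each camera call takes 0.05 s, during which the arm holds its last target.

### The job

Flip the hinged stock tags on the collet board so that they match the bins straight behind them: a full bin (three collets) has its tag leaning back towards the bin, disc face up, and a bin with only one collet has its tag leaning forward, away from the bin, bar face up. Tip each wrong tag over gently with a fingertip until it lies on its rests; do not pinch it or force it against them. Leave the collets in their bins and the things lying around as they are.

Things in the scene. Friction and masses are not known exactly. Their poses are not given: they have to be found in the camera images.
- stand_a: steel stand of one hinged tag, fixed on the board (8 mm thick), x to the rear, y left; 54 (y) x 26 mm, origin under its centre. The tag's hinge line runs along y, 47 mm above this origin; cheeks at y = +-22.5 mm reach 54 mm up, short rest arms 61 mm up, within 14 mm of the hinge in x. It belongs to the bin straight behind it (bin centre 73 mm along +x)
- tag_a (a joint): hinge of the tag of stand_a, rad: 0 = leaning 0.6 rad from upright to the front, bar face up (top edge 33 mm in front of the hinge, 95 mm above the stand's origin); 0.6 = upright (edge 105 mm above it); 1.2 = leaning 0.6 rad to the rear, disc face up. Nearly free: under 1 N at the edge turns it; past upright the tag falls by itself onto its rests, the joint's ends
- tag_a_edge (a point): middle of the top edge of this tag: an aluminium plate, 30 g, 36 mm wide (y), 3 mm thick, 58 mm from hinge to its rounded edge (6 mm thick); a raised round disc on one face, a raised straight bar on the other
- bin_a: open grey bin 56 x 56 x 24 mm, fixed at the rear of the board, three in a row 66 mm apart; floor and walls 2 mm; origin at the centre of its underside. It holds three collets (full) or one
- stand_b: steel stand of one hinged tag, fixed on the board (8 mm thick), x to the rear, y left; 54 (y) x 26 mm, origin under its centre. The tag's hinge line runs along y, 47 mm above this origin; cheeks at y = +-22.5 mm reach 54 mm up, short rest arms 61 mm up, within 14 mm of the hinge in x. It belongs to the bin straight behind it (bin centre 73 mm along +x)
- tag_b (a joint): hinge of the tag of stand_b, rad: 0 = leaning 0.6 rad from upright to the front, bar face up (top edge 33 mm in front of the hinge, 95 mm above the stand's origin); 0.6 = upright (edge 105 mm above it); 1.2 = leaning 0.6 rad to the rear, disc face up. Nearly free: under 1 N at the edge turns it; past upright the tag falls by itself onto its rests, the joint's ends
- tag_b_edge (a point): middle of the top edge of this tag: an aluminium plate, 30 g, 36 mm wide (y), 3 mm thick, 58 mm from hinge to its rounded edge (6 mm thick); a raised round disc on one face, a raised straight bar on the other
- bin_b: open grey bin 56 x 56 x 24 mm, fixed at the rear of the board, three in a row 66 mm apart; floor and walls 2 mm; origin at the centre of its underside. It holds three collets (full) or one
- stand_c: steel stand of one hinged tag, fixed on the board (8 mm thick), x to the rear, y left; 54 (y) x 26 mm, origin under its centre. The tag's hinge line runs along y, 47 mm above this origin; cheeks at y = +-22.5 mm reach 54 mm up, short rest arms 61 mm up, within 14 mm of the hinge in x. It belongs to the bin straight behind it (bin centre 73 mm along +x)
- tag_c (a joint): hinge of the tag of stand_c, rad: 0 = leaning 0.6 rad from upright to the front, bar face up (top edge 33 mm in front of the hinge, 95 mm above the stand's origin); 0.6 = upright (edge 105 mm above it); 1.2 = leaning 0.6 rad to the rear, disc face up. Nearly free: under 1 N at the edge turns it; past upright the tag falls by itself onto its rests, the joint's ends
- tag_c_edge (a point): middle of the top edge of this tag: an aluminium plate, 30 g, 36 mm wide (y), 3 mm thick, 58 mm from hinge to its rounded edge (6 mm thick); a raised round disc on one face, a raised straight bar on the other
- bin_c: open grey bin 56 x 56 x 24 mm, fixed at the rear of the board, three in a row 66 mm apart; floor and walls 2 mm; origin at the centre of its underside. It holds three collets (full) or one
- collet_0_mid (a point): loose steel collet, 19 mm across, 37 mm high, standing in one of the bins (its top is 47 mm above the worktop); point on its axis half-way up
- collet_1_mid (a point): loose steel collet, 19 mm across, 37 mm high, standing in one of the bins (its top is 47 mm above the worktop); point on its axis half-way up
- collet_2_mid (a point): loose steel collet, 19 mm across, 37 mm high, standing in one of the bins (its top is 47 mm above the worktop); point on its axis half-way up
- collet_3_mid (a point): loose steel collet, 19 mm across, 37 mm high, standing in one of the bins (its top is 47 mm above the worktop); point on its axis half-way up
- collet_4_mid (a point): loose steel collet, 19 mm across, 37 mm high, standing in one of the bins (its top is 47 mm above the worktop); point on its axis half-way up
- collet_5_mid (a point): loose steel collet, 19 mm across, 37 mm high, standing in one of the bins (its top is 47 mm above the worktop); point on its axis half-way up
- collet_6_mid (a point): loose steel collet, 19 mm across, 37 mm high, standing in one of the bins (its top is 47 mm above the worktop); point on its axis half-way up
- hex_key: bystander: loose hex key, 88 x 31 x 6 mm, lying on the board's front strip; origin at the centre of its underside
- oil_can: bystander: red oil can with a thin spout, 68 mm across, 118 mm high, loose, left of the board; origin at the centre of its underside
- wax_block: bystander: dark block of pitch, 48 x 30 x 22 mm, loose, right of the board in front of the lathe; origin at the centre of its underside

How it is judged:
At the end, for the whole second after the job is handed in: Each tag in front of a bin with three collets rests leaning back (joint over 1.08 rad), the tag in front of the bin with one collet rests leaning forward (joint under 0.12 rad), all tags at rest (under 0.1 rad/s), every collet within 12 mm of where it lay ((((horizontal distance between stand_a and bin_a below 0.085 m or horizontal distance between stand_a and bin_b below 0.085 m) and value of joint tag_a above 1.08 rad) or (not (horizontal distance between stand_a and bin_a below 0.085 m or horizontal distance between stand_a and bin_b below 0.085 m) and value of joint tag_a below 0.12 rad)) and velocity of joint tag_a between -0.1 and 0.1 rad/s and (((horizontal distance between stand_b and bin_a below 0.085 m or horizontal distance between stand_b and bin_b below 0.085 m) and value of joint tag_b above 1.08 rad) or (not (horizontal distance between stand_b and bin_a below 0.085 m or horizontal distance between stand_b and bin_b below 0.085 m) and value of joint tag_b below 0.12 rad)) and velocity of joint tag_b between -0.1 and 0.1 rad/s and (((horizontal distance between stand_c and bin_a below 0.085 m or horizontal distance between stand_c and bin_b below 0.085 m) and value of joint tag_c above 1.08 rad) or (not (horizontal distance between stand_c and bin_a below 0.085 m or horizontal distance between stand_c and bin_b below 0.085 m) and value of joint tag_c below 0.12 rad)) and velocity of joint tag_c between -0.1 and 0.1 rad/s and distance of each of collet_0_mid, collet_1_mid, collet_2_mid, collet_3_mid, collet_4_mid, collet_5_mid, collet_6_mid from where it was at the start of the episode below 0.012 m); the robot touches nothing.
It fails at once if a collet is moved from its place in its bin (over 12 mm) or lifted (distance of any of collet_0_mid, collet_1_mid, collet_2_mid, collet_3_mid, collet_4_mid, collet_5_mid, collet_6_mid from where it was at the start of the episode above 0.012 m).
It fails at once if a bystander is moved by over 20 mm (distance of any of hex_key, oil_can, wax_block from where it was at the start of the episode above 0.02 m).
It fails at once if a tag is pinched or forced (over 15 N from the fingers) (contact force between the fingers and tag_a above 15 N or contact force between the fingers and tag_b above 15 N or contact force between the fingers and tag_c above 15 N).
It also fails if it takes over 54 s, if anything falls off the work surface, if the arm or the gripper's body presses on something with over 40 N, if the wrist force passes 120 N, or if a joint passes its speed limit or range.

## Working session

There is one attempt and no reset: what is moved stays moved. The work goes in short steps, Python scripts to look and compute and a tool call to move; the robot and the scene stay as the last step left them, time stands still between calls to the robot, and variables do not carry over. Pictures are saved under pics/ and viewed, and the job is handed in when it is done.

Besides the shell and the picture viewer there is one more tool, called after "Call:" by a JSON object that holds its "api" and its "payload". drive_tool: Moves the arm, as the interface text tells. Its arguments: {"type":"object","properties":{"deltas":{"type":"array","items":{"type":"object","properties":{"slide":{"type":"array","items":{"type":"number"}},"delta_rot":{"type":"array","items":{"type":"number"}},"hand":{"type":"number"}}}}},"required":["deltas"]}

```bash
mkdir -p pics
python3 - <<'E'
from bench import ctrl
import cv2,pickle
d={}
for n in ["scene","side","wrist"]:
    c=ctrl.camera(n); d[n]=c
    cv2.imwrite(f"pics/{n}0.png",c["frame"][:,:,::-1])
    print(n,c["mtx"].tolist(),c["R"].tolist(),c["t"].tolist())
pickle.dump(d,open("cams0.pkl","wb"))
o=ctrl.get_obs(); print(o)
E
```

```text
scene [[399.3767831522456, 0.0, 263.29151045193345], [0.0, 399.3767831522456, 192.4787760517458], [0.0, 0.0, 1.0]] [[0.47095137756277605, -0.8819469033234092, -0.019350960957334667], [-0.6499474607285592, -0.33206700261733785, -0.68359330311614], [0.5964671812130331, 0.3345163157321116, -0.7296065626382431]] [-0.10672423433598072, 0.42591776270160236, 0.58563369519703]
side [[375.0474074481295, 0.0, 254.25694240741404], [0.0, 375.0474074481295, 188.2409366049349], [0.0, 0.0, 1.0]] [[0.842865721013274, -0.5376970878393521, 0.021429373995849404], [-0.20808582639869566, -0.36239176975438625, -0.9085001343237414], [0.4962637052946204, 0.7612844717603034, -0.41733474317853075]] [-0.31912543527095655, 0.23545761473748017, 0.5748902447395488]
wrist [[272.41805234827063, 0.0, 258.40573159515077], [0.0, 272.41805234827063, 191.47690243051903], [0.0, 0.0, 1.0]] [[0.3920498764469522, 0.9199416387522135, -0.0020677688032488834], [0.8717675722806701, -0.3707998994943568, 0.32020108440610145], [0.2937995818543623, -0.12733740936923807, -0.9473473438382223]] [-0.5743717611480744, -0.041443195048111815, 0.38142272797617377]
{'time_s': 0.15, 'q': array([ 9.61717432e-01,  1.81400462e-01,  1.60774876e+00, -5.76442355e-06,
        1.35381134e+00, -2.06284988e-01]), 'dq': array([-0.0003889 , -0.0006971 , -0.00301774,  0.00053866, -0.00285932,
       -0.00034896]), 'joint_efforts': array([ 7.66523135e-04, -4.45267761e+01, -3.51691425e+01, -5.04627133e-04,
        5.92176613e-03, -1.60285481e-05]), 'eef_pos': array([0.2251296 , 0.52864445, 0.23058848]), 'eef_rot': array([-2.68592776e-04,  2.00037588e-01,  9.79787985e-01, -6.29016061e-04]), 'wrist_force': array([-0.83362926,  0.52571031,  0.11820307]), 'torque': array([ 0.03603857, -0.00055103,  0.03325455]), 'opening': 0.9966253252117568}
```

View pics/scene0.png

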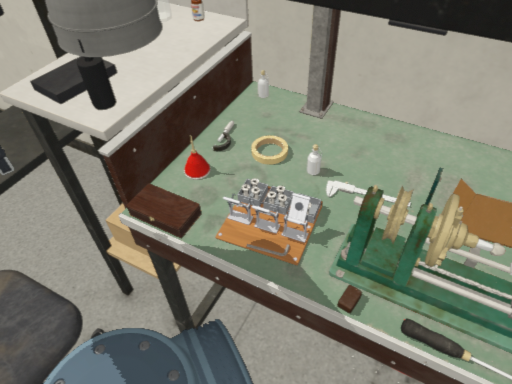

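View pics/side0.png

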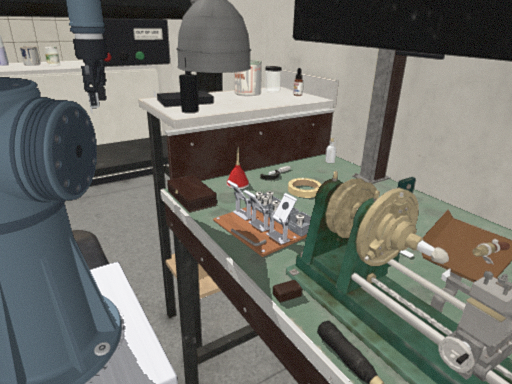

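View pics/wrist0.png

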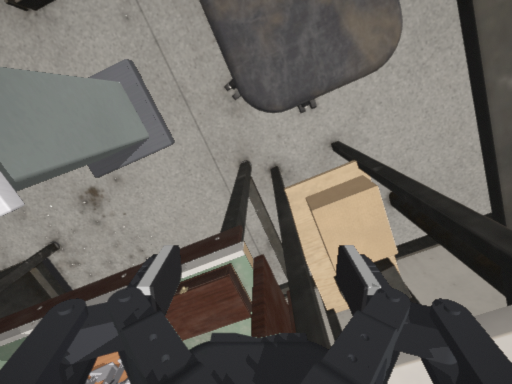

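Run:
```python
import cv2
a=cv2.imread("pics/scene0.png")[170:270,205:335]; cv2.imwrite("pics/sc1.png",cv2.resize(a,None,fx=6,fy=6,interpolation=cv2.INTER_CUBIC))
a=cv2.imread("pics/side0.png")[170:260,205:325]; cv2.imwrite("pics/si1.png",cv2.resize(a,None,fx=6,fy=6,interpolation=cv2.INTER_CUBIC))
```

```text
(no output)
```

View pics/sc1.png

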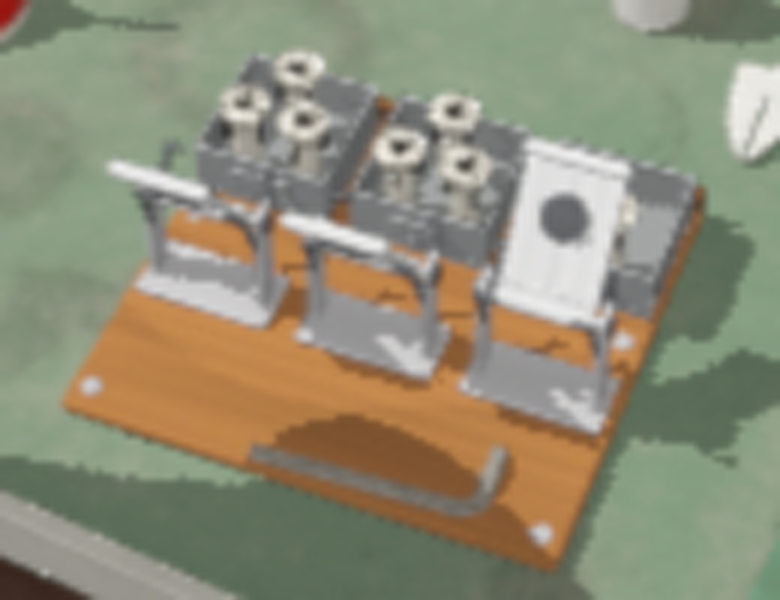

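View pics/si1.png

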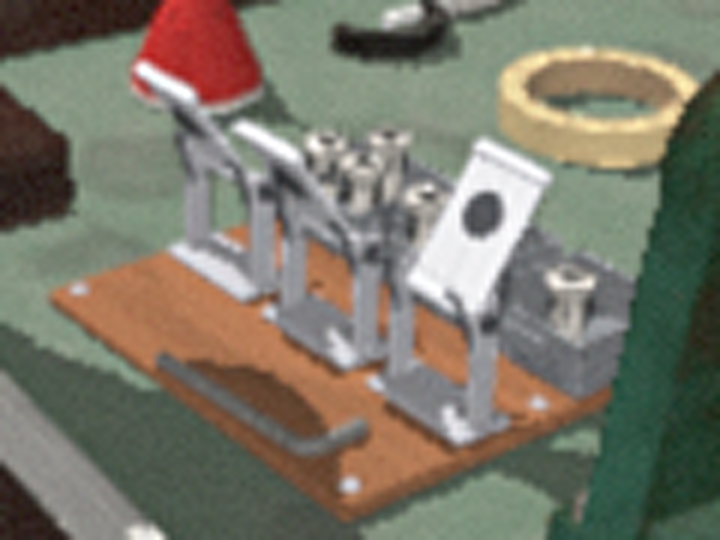

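The left and middle bins hold three collets each, and their tags lean forward at scene crop (110-208, 167-192) and (287-383, 220-247). The right bin holds one collet, and its tag leans back with the disc up. All three tags are wrong. Next I fit the board pose.

```bash
cat > h.py <<'E'
import pickle,numpy as np
C=pickle.load(open("cams0.pkl","rb"))
def proj(n,X):
    c=C[n]; p=np.atleast_2d(X)@np.array(c["R"]).T+c["t"]; p=p@np.array(c["mtx"]).T; return p[:,:2]/p[:,2:]
def ray(n,uv,z):
    c=C[n];R=np.array(c["R"]);o=-R.T@c["t"];d=R.T@np.linalg.inv(c["mtx"])@[uv[0],uv[1],1];return o+d*(z-o[2])/d[2]
E
python3 - <<'E'
from h import *
from scipy.optimize import least_squares
L={} # local pts
obs=[]
def add(n,loc,uv): obs.append((n,loc,(205+uv[0]/6,170+uv[1]/6)))
for s,ys in ((0.066,[("scene",(110,167),(208,192)),("side",(140,68),(193,103))]),(0,[("scene",(287,220),(383,247)),("side",(240,127),(297,163))]),(-.066,[("scene",(530,147),(628,165)),("side",(483,145),(548,180))])):
    x=-.033 if s>=0 else .033
    for n,a,b in ys:
        add(n,(x,s+.018,.103),a); add(n,(x,s-.018,.103),b)
# stand base front corners z~.010
add("scene",(-.013,.066+.027,.01),(137,288)); add("scene",(-.013,.066-.027,.01),(268,326))
add("scene",(-.013,.027,.01),(300,337)); add("scene",(-.013,-.027,.01),(432,378))
add("scene",(-.013,-.066+.027,.01),(464,388)); add("scene",(-.013,-.066-.027,.01),(603,431))
def f(p,raw=False):
    c,s=np.cos(p[2]),np.sin(p[2]); r=[]
    for n,l,uv in obs:
        X=[p[0]+c*l[0]-s*l[1],p[1]+s*l[0]+c*l[1],l[2]]
        r+=list(proj(n,X)[0]-uv)
    return np.array(r)
s=least_squares(f,[.5,.1,0],loss="soft_l1")
print(s.x); print(f(s.x).reshape(-1,2).round(1))
p=s.x;c,sn=np.cos(p[2]),np.sin(p[2])
W=lambda l:np.array([p[0]+c*l[0]-sn*l[1],p[1]+sn*l[0]+c*l[1],l[2]])
for nm,k in zip("LMR",(.066,0,-.066)):
    print(nm,"stand",W((0,k,0)).round(4),"edge",W((-.033 if k>=0 else .033,k,.103)).round(4),"bin",W((.073,k,.0)).round(4))
for n,uv in (("scene",(65,402)),("scene",(557,565)),("side",(52,297)),("side",(345,515))):
    print("board corner",ray(n,(205+uv[0]/6,170+uv[1]/6),.008))
# lathe nearest, oil can
for n,uv in (("scene",(197,173)),("scene",(333,262)),("scene",(344,225)),("scene",(350,298))): print(uv,ray(n,uv,0))
np.save("pose.npy",p)
E
```

```text
[0.46959179 0.11833942 0.09834647]
[[ 0.6 -0.1]
 [-0.1  0.5]
 [-0.3 -1.2]
 [-0.3 -2. ]
 [ 0.1 -0.2]
 [ 0.5  0.3]
 [-0.4 -1.5]
 [-0.  -1.9]
 [ 1.  -1.4]
 [ 1.   0.3]
 [ 0.4 -1.6]
 [ 0.8 -1.7]
 [ 0.1  0. ]
 [-0.2  0.5]
 [-0.6  0.2]
 [-0.2  0.5]
 [-0.4  0.4]
 [-0.2  0.6]]
L stand [0.4631 0.184  0.    ] edge [0.4303 0.1808 0.103 ] bin [0.5358 0.1912 0.    ]
M stand [0.4696 0.1183 0.    ] edge [0.4368 0.1151 0.103 ] bin [0.5422 0.1255 0.    ]
R stand [0.4761 0.0527 0.    ] edge [0.5089 0.0559 0.103 ] bin [0.5487 0.0598 0.    ]
board corner [0.39040481 0.20607025 0.008     ]
board corner [0.40955257 0.01616687 0.008     ]
board corner [0.38695808 0.19731858 0.008     ]
board corner [0.40480401 0.00949475 0.008     ]
(197, 173) [0.54627444 0.36523344 0.        ]
(333, 262) [ 0.45328958 -0.04536353  0.        ]
(344, 225) [ 0.5575612 -0.0312734  0.       ]
(350, 298) [ 0.3906255  -0.10527291  0.        ]
```

Call:
{"api": "drive_tool", "payload": {"deltas": [{"slide":[0,0,0],"delta_rot":[0,0,-0.053],"hand":0},{"slide":[0,0,0],"delta_rot":[0,0,-0.053],"hand":0},{"slide":[0,0,0],"delta_rot":[0,0,-0.053],"hand":0},{"slide":[0,0,0],"delta_rot":[0,0,0],"hand":0},{"slide":[0,0,0],"delta_rot":[0,0,0],"hand":0}]}}

```text
time_s: 0.78
eef_pos: [0.2253, 0.5289, 0.2311]
eef_rot: [-0.0, -0.047, 0.999, -0.0]
wrist_force: [-1.0, 0.6, -0.1]
opening: -0.002
```

```bash
cat >> h.py <<'E'
from scipy.spatial.transform import Rotation as Ro
def togo(o,l):
    p=np.load("pose.npy");c,s=np.cos(p[2]),np.sin(p[2])
    T=np.array([p[0]+c*l[0]-s*l[1],p[1]+s*l[0]+c*l[1],l[2]])
    w,x,y,z=o["eef_rot"];M=Ro.from_quat([x,y,z,w]).as_matrix()
    loc=np.array([[c,s],[-s,c]])@(o["eef_pos"][:2]-p[:2])
    print("axes",M.T.round(3).tolist()); print("local now",loc.round(4),o["eef_pos"].round(4),"F",o["wrist_force"].round(1),"open",round(o["opening"],3),"t",o["time_s"])
    print("go/50mm",(M.T@(T-o["eef_pos"])/.05).round(3))
E
python3 - <<'E'
from h import *
from bench import ctrl
import cv2
togo(ctrl.get_obs(),(-.078,.066,.2))
# lamp triangulation
P=[]
for n in("scene","side"):
    c=C[n];P.append(np.array(c["mtx"])@np.c_[c["R"],c["t"]])
for a,b in (((105,45),(213,65)),((97,85),(190,95))):
    X=cv2.triangulatePoints(P[0],P[1],np.array(a,float).reshape(2,1),np.array(b,float).reshape(2,1));print((X[:3]/X[3]).ravel())
E
```

```text
axes [[-0.996, -0.093, 0.0], [-0.093, 0.996, -0.0], [-0.0, -0.0, -1.0]]
local now [-0.2028  0.4326] [0.2253 0.5289 0.2311] F [-1.   0.6 -0.1] open -0.002 t 0.775
go/50mm [-2.531 -7.319  0.624]
[0.55734703 0.55185678 0.31392119]
[0.49448472 0.55972047 0.23566034]
```

Call:
{"api": "drive_tool", "payload": {"deltas": [{"slide":[-0.25,-0.73,0],"delta_rot":[0,0,0],"hand":0},{"slide":[-0.25,-0.73,0],"delta_rot":[0,0,0],"hand":0},{"slide":[-0.25,-0.73,0],"delta_rot":[0,0,0],"hand":0},{"slide":[-0.25,-0.73,0],"delta_rot":[0,0,0],"hand":0},{"slide":[-0.25,-0.73,0],"delta_rot":[0,0,0],"hand":0}]}}

```text
time_s: 1.4
eef_pos: [0.3056, 0.3523, 0.2314]
eef_rot: [0.0, -0.047, 0.999, 0.0]
wrist_force: [0.6, 0.7, 0.4]
opening: -0.004
```

Call:
{"api": "drive_tool", "payload": {"deltas": [{"slide":[-0.25,-0.73,0.1],"delta_rot":[0,0,0],"hand":0},{"slide":[-0.25,-0.73,0.1],"delta_rot":[0,0,0],"hand":0},{"slide":[-0.25,-0.73,0.1],"delta_rot":[0,0,0],"hand":0},{"slide":[-0.25,-0.73,0.1],"delta_rot":[0,0,0],"hand":0},{"slide":[-0.25,-0.73,0.1],"delta_rot":[0,0,0],"hand":0}]}}

```text
time_s: 2.02
eef_pos: [0.3855, 0.1766, 0.2063]
eef_rot: [0.0, -0.047, 0.999, 0.0]
wrist_force: [0.5, 0.3, -0.4]
opening: -0.003
```

```bash
cat > snap.py <<'E'
import sys
from h import *
from bench import ctrl
import cv2
o=ctrl.get_obs(); togo(o,eval(sys.argv[2]))
ims=[]
for n,(x,y,w,h) in (("scene",(190,120,160,150)),("side",(180,110,160,150))):
    a=ctrl.camera(n)["frame"][y:y+h,x:x+w,::-1]; ims.append(cv2.resize(a,(400,375),interpolation=cv2.INTER_CUBIC))
cv2.imwrite(f"pics/{sys.argv[1]}.png",np.hstack(ims))
E
python3 snap.py a1 "(-.078,.066,.085)"
```

```text
axes [[-0.996, -0.094, -0.001], [-0.094, 0.996, 0.0], [0.001, 0.0, -1.0]]
local now [-0.078   0.0663] [0.3855 0.1766 0.2063] F [ 0.5  0.3 -0.4] open -0.003 t 2.025
go/50mm [ 2.000e-03 -5.000e-03  2.426e+00]
```

View pics/a1.png

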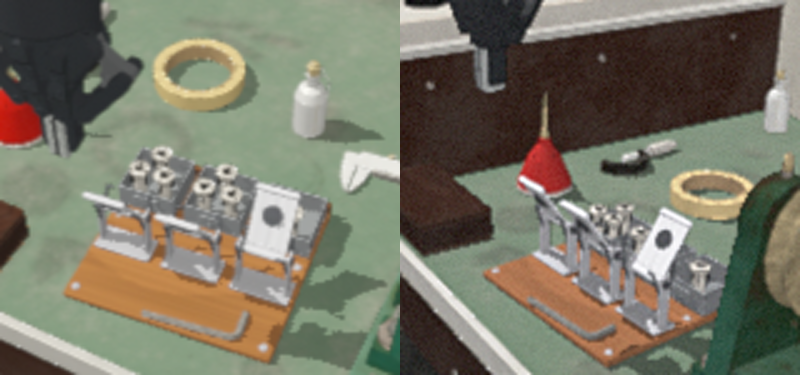

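Call:
{"api": "drive_tool", "payload": {"deltas": [{"slide":[0,0,0.6],"delta_rot":[0,0,0],"hand":0},{"slide":[0,0,0.6],"delta_rot":[0,0,0],"hand":0},{"slide":[0,0,0.6],"delta_rot":[0,0,0],"hand":0},{"slide":[0,0,0.5],"delta_rot":[0,0,0],"hand":0},{"slide":[0,0,0.1],"delta_rot":[0,0,0],"hand":0}]}}

```text
time_s: 2.75
eef_pos: [0.3835, 0.1781, 0.085]
eef_rot: [-0.002, -0.048, 0.999, -0.0]
wrist_force: [-0.1, 0.4, 0.1]
opening: -0.001
```

```bash
python3 snap.py a2 "(-.01,.066,.085)"; python3 -c "
from h import *
from bench import ctrl
e=ctrl.get_obs()['eef_pos']
print((proj('scene',e)-[190,120])*2.5,(proj('side',e)-[180,110])*2.5+[400,0])"
```

```text
axes [[-0.995, -0.096, 0.003], [-0.096, 0.995, 0.0], [-0.003, -0.0, -1.0]]
local now [-0.0798  0.068 ] [0.3835 0.1781 0.085 ] F [-0.1  0.4  0.1] open -0.001 t 2.75
go/50mm [-1.397 -0.035 -0.005]
[[ 79.52754684 252.10156091]] [[489.4935826  209.02971012]]
```

View pics/a2.png

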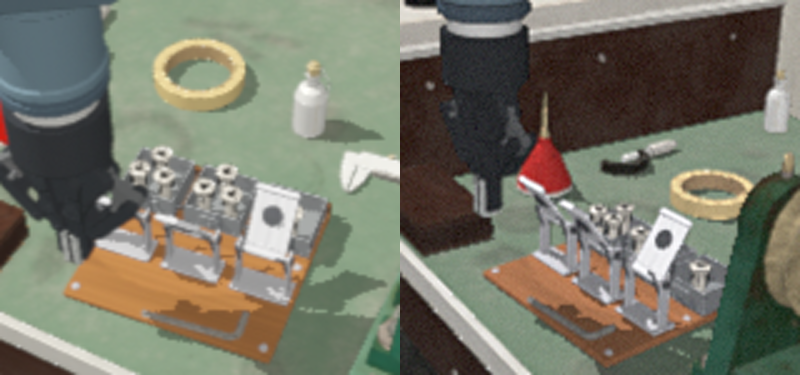

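Call:
{"api": "drive_tool", "payload": {"deltas": [{"slide":[-0.3,-0.03,0],"delta_rot":[0,0,0],"hand":0},{"slide":[-0.15,0,0],"delta_rot":[0,0,0],"hand":0},{"slide":[-0.15,0,0],"delta_rot":[0,0,0],"hand":0},{"slide":[-0.15,0,0],"delta_rot":[0,0,0],"hand":0},{"slide":[-0.15,0,0],"delta_rot":[0,0,0],"hand":0}]}}

```text
time_s: 3.48
eef_pos: [0.4305, 0.1806, 0.0863]
eef_rot: [-0.0, -0.048, 0.999, 0.0]
wrist_force: [-0.3, -0.1, -0.2]
opening: 0.002
```

Call:
{"api": "drive_tool", "payload": {"deltas": [{"slide":[-0.13,0,0],"delta_rot":[0,0,0],"hand":0},{"slide":[-0.13,0,0],"delta_rot":[0,0,0],"hand":0},{"slide":[-0.13,0,0],"delta_rot":[0,0,0],"hand":0},{"slide":[-0.13,0,0],"delta_rot":[0,0,0],"hand":0},{"slide":[-0.13,0,0],"delta_rot":[0,0,0],"hand":0}]}}

```text
time_s: 4.1
eef_pos: [0.4628, 0.1838, 0.0863]
eef_rot: [0.0, -0.048, 0.999, -0.0]
wrist_force: [0.6, -0.3, 0.3]
opening: 0.001
```

```bash
python3 snap.py a3 "(-.08,.0,.085)"
```

```text
axes [[-0.995, -0.097, -0.0], [-0.097, 0.995, -0.0], [0.0, -0.0, -1.0]]
local now [-0.0004  0.0658] [0.4628 0.1838 0.0863] F [ 0.6 -0.3  0.3] open 0.001 t 4.1
go/50mm [ 1.591 -1.319  0.025]
```

View pics/a3.png

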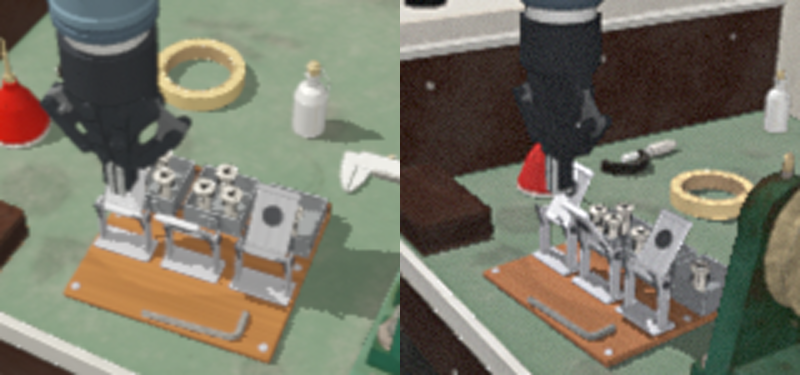

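The left tag has tipped back, at side crop (575,190). I back off, shift to the middle tag and repeat.

Call:
{"api": "drive_tool", "payload": {"deltas": [{"slide":[0.5,0,0],"delta_rot":[0,0,0],"hand":0},{"slide":[0.6,0,0],"delta_rot":[0,0,0],"hand":0},{"slide":[0.5,-0.2,0],"delta_rot":[0,0,0],"hand":0},{"slide":[0,-0.56,0],"delta_rot":[0,0,0],"hand":0},{"slide":[0,-0.56,0.02],"delta_rot":[0,0,0],"hand":0}]}}

```text
time_s: 4.82
eef_pos: [0.3888, 0.1099, 0.0855]
eef_rot: [0.0, -0.049, 0.999, -0.0]
wrist_force: [0.4, 0.1, 0.5]
opening: -0.003
```

```bash
python3 snap.py a4 "(0,.0,.085)"
```

```text
axes [[-0.995, -0.098, -0.001], [-0.098, 0.995, -0.0], [0.001, -0.0, -1.0]]
local now [-0.0812 -0.0005] [0.3888 0.1099 0.0855] F [0.4 0.1 0.5] open -0.003 t 4.825
go/50mm [-1.624  0.01   0.011]
```

View pics/a4.png

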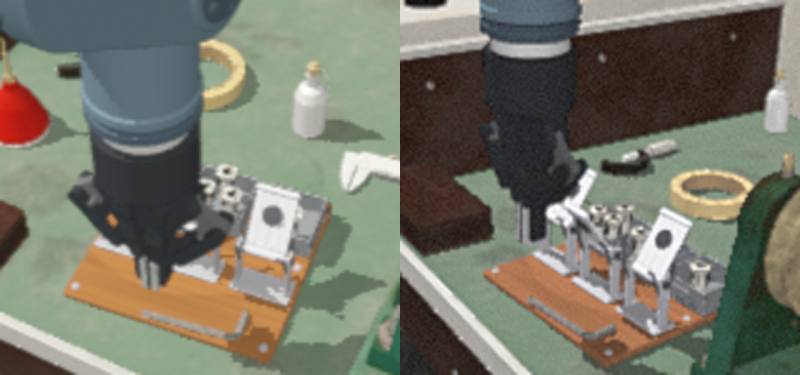

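Call:
{"api": "drive_tool", "payload": {"deltas": [{"slide":[-0.3,0,0],"delta_rot":[0,0,0],"hand":0},{"slide":[-0.15,0,0],"delta_rot":[0,0,0],"hand":0},{"slide":[-0.15,0,0],"delta_rot":[0,0,0],"hand":0},{"slide":[-0.15,0,0],"delta_rot":[0,0,0],"hand":0},{"slide":[-0.15,0,0],"delta_rot":[0,0,0],"hand":0}]}}

```text
time_s: 5.55
eef_pos: [0.4342, 0.115, 0.0852]
eef_rot: [-0.0, -0.049, 0.999, 0.0]
wrist_force: [0.3, -0.4, 0.1]
opening: -0.001
```

Call:
{"api": "drive_tool", "payload": {"deltas": [{"slide":[-0.14,0,0],"delta_rot":[0,0,0],"hand":0},{"slide":[-0.14,0,0],"delta_rot":[0,0,0],"hand":0},{"slide":[-0.14,0,0],"delta_rot":[0,0,0],"hand":0},{"slide":[-0.14,0,0],"delta_rot":[0,0,0],"hand":0},{"slide":[-0.14,0,0],"delta_rot":[0,0,0],"hand":0}]}}

```text
time_s: 6.18
eef_pos: [0.4692, 0.1181, 0.0853]
eef_rot: [0.0, -0.048, 0.999, 0.0]
wrist_force: [0.1, -0.1, -0.0]
opening: -0.004
```

```bash
python3 snap.py a5 "(.08,-.066,.200)"
```

```text
axes [[-0.995, -0.097, -0.0], [-0.097, 0.995, 0.0], [0.0, 0.0, -1.0]]
local now [-0.0004 -0.0002] [0.4692 0.1181 0.0853] F [ 0.1 -0.1 -0. ] open -0.004 t 6.175
go/50mm [-1.611 -1.314 -2.294]
```

View pics/a5.png

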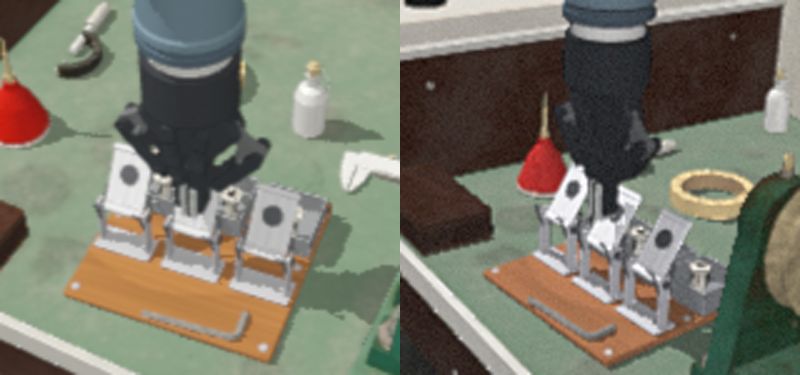

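Left and middle tags now lie back with discs up (scene crop (130,190) and (195,220)). I raise, then check clearance to the lathe before working behind the right tag.

Call:
{"api": "drive_tool", "payload": {"deltas": [{"slide":[0.1,0,-0.4],"delta_rot":[0,0,0],"hand":0},{"slide":[0,0,-0.5],"delta_rot":[0,0,0],"hand":0},{"slide":[0,0,-0.5],"delta_rot":[0,0,0],"hand":0},{"slide":[0,0,-0.5],"delta_rot":[0,0,0],"hand":0},{"slide":[0,0,-0.5],"delta_rot":[0,0,0],"hand":0}]}}

```text
time_s: 6.9
eef_pos: [0.4634, 0.1176, 0.2061]
eef_rot: [-0.0, -0.048, 0.999, 0.0]
wrist_force: [0.3, 0.3, 0.2]
opening: 0.001
```

Run:
```python
from h import *
from bench import ctrl
import cv2
a=ctrl.camera("scene")["frame"][130:280,290:470,::-1];b=ctrl.camera("side")["frame"][130:280,250:430,::-1];w=ctrl.camera("wrist")["frame"][:,:,::-1]
cv2.imwrite("pics/b1.png",np.hstack([cv2.resize(i,(400,333),interpolation=cv2.INTER_CUBIC) for i in(a,b)]));cv2.imwrite("pics/w1.png",w)
togo(ctrl.get_obs(),(.085,-.066,.200))
```

```text
axes [[-0.995, -0.097, -0.003], [-0.097, 0.995, -0.0], [0.003, 0.0, -1.0]]
local now [-0.0052 -0.0002] [0.4645 0.1176 0.2063] F [-0.1  0.1 -0.4] open -0.003 t 7.05
go/50mm [-1.805 -1.313  0.132]
```

View pics/b1.png

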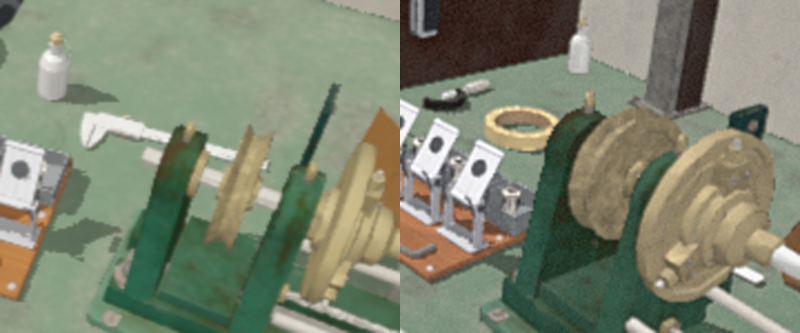

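View pics/w1.png

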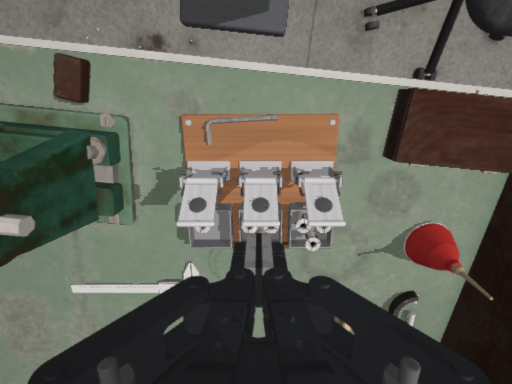

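The spindle stub end (wrist px ~(97,150)) is about 100 mm from the right tag's centre line, against a gripper half-width of about 57 mm, so it clears.

Call:
{"api": "drive_tool", "payload": {"deltas": [{"slide":[-0.4,-0.3,0],"delta_rot":[0,0,0],"hand":0},{"slide":[-0.4,-0.3,0],"delta_rot":[0,0,0],"hand":0},{"slide":[-0.4,-0.3,0],"delta_rot":[0,0,0],"hand":0},{"slide":[-0.4,-0.3,0],"delta_rot":[0,0,0],"hand":0},{"slide":[-0.2,-0.11,0],"delta_rot":[0,0,0],"hand":0}]}}

```text
time_s: 7.68
eef_pos: [0.5596, 0.0605, 0.2036]
eef_rot: [-0.001, -0.048, 0.999, 0.0]
wrist_force: [-0.1, 0.0, 0.1]
opening: -0.0
```

Call:
{"api": "drive_tool", "payload": {"deltas": [{"slide":[0,0,0.3],"delta_rot":[0,0,0],"hand":0},{"slide":[0,0,0.4],"delta_rot":[0,0,0],"hand":0},{"slide":[0,0,0.4],"delta_rot":[0,0,0],"hand":0},{"slide":[0,0,0.2],"delta_rot":[0,0,0],"hand":0},{"slide":[0,0,0],"delta_rot":[0,0,0],"hand":0}]}}

```text
time_s: 8.3
eef_pos: [0.5584, 0.0616, 0.139]
eef_rot: [-0.001, -0.049, 0.999, 0.0]
wrist_force: [-0.3, -0.1, 0.0]
opening: -0.002
```

```bash
python3 snap.py a6 "(.082,-.066,.085)"
```

```text
axes [[-0.995, -0.097, 0.003], [-0.097, 0.995, 0.001], [-0.003, 0.0, -1.0]]
local now [ 0.0828 -0.0652] [0.5584 0.0616 0.139 ] F [-0.3 -0.1  0. ] open -0.002 t 8.3
go/50mm [ 0.013 -0.016  1.08 ]
```

View pics/a6.png

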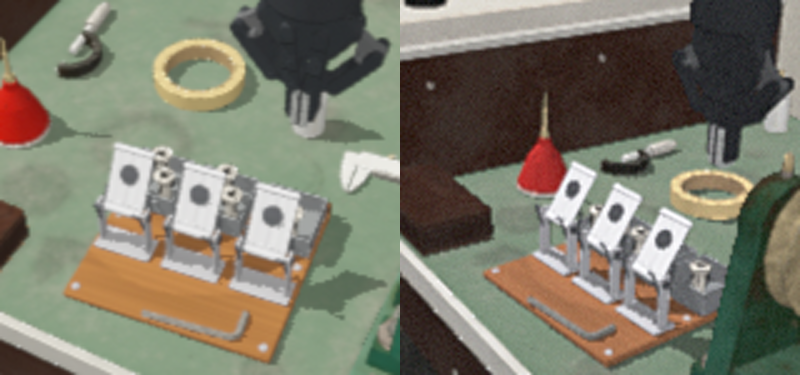

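Call:
{"api": "drive_tool", "payload": {"deltas": [{"slide":[0,0,0.3],"delta_rot":[0,0,0],"hand":0},{"slide":[0,0,0.3],"delta_rot":[0,0,0],"hand":0},{"slide":[0,0,0.3],"delta_rot":[0,0,0],"hand":0},{"slide":[0,0,0.16],"delta_rot":[0,0,0],"hand":0},{"slide":[0,0,0],"delta_rot":[0,0,0],"hand":0}]}}

```text
time_s: 9.02
eef_pos: [0.559, 0.0611, 0.0862]
eef_rot: [-0.001, -0.048, 0.999, 0.0]
wrist_force: [1.1, -0.5, 0.8]
opening: 0.005
```

Call:
{"api": "drive_tool", "payload": {"deltas": [{"slide":[0.3,0,0],"delta_rot":[0,0,0],"hand":0},{"slide":[0.15,0,0],"delta_rot":[0,0,0],"hand":0},{"slide":[0.15,0,0],"delta_rot":[0,0,0],"hand":0},{"slide":[0.15,0,0],"delta_rot":[0,0,0],"hand":0},{"slide":[0.15,0,0],"delta_rot":[0,0,0],"hand":0}]}}

```text
time_s: 9.65
eef_pos: [0.5146, 0.0567, 0.0875]
eef_rot: [0.0, -0.048, 0.999, -0.0]
wrist_force: [-0.8, 0.4, 0.4]
opening: 0.003
```

Call:
{"api": "drive_tool", "payload": {"deltas": [{"slide":[0.15,0,0],"delta_rot":[0,0,0],"hand":0},{"slide":[0.15,0,0],"delta_rot":[0,0,0],"hand":0},{"slide":[0.15,0,0],"delta_rot":[0,0,0],"hand":0},{"slide":[0.15,0,0],"delta_rot":[0,0,0],"hand":0},{"slide":[0.12,0,0],"delta_rot":[0,0,0],"hand":0}]}}

```text
time_s: 10.28
eef_pos: [0.4785, 0.0532, 0.0873]
eef_rot: [-0.0, -0.048, 0.999, 0.0]
wrist_force: [-1.1, 0.2, -0.6]
opening: 0.002
```

```bash
python3 snap.py a7 "(.05,-.066,.085)"
```

```text
axes [[-0.995, -0.097, 0.0], [-0.097, 0.995, 0.0], [-0.0, 0.0, -1.0]]
local now [ 0.0024 -0.0657] [0.4785 0.0532 0.0873] F [-1.1  0.2 -0.6] open 0.002 t 10.275
go/50mm [-0.951 -0.005  0.045]
```

View pics/a7.png

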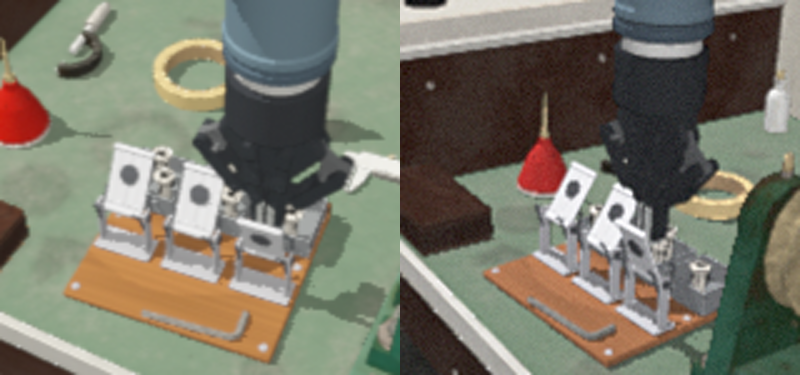

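The right tag is on its way over at scene crop (265,240). I push a few mm more, then retreat backwards and up.

Call:
{"api": "drive_tool", "payload": {"deltas": [{"slide":[0.1,0,0],"delta_rot":[0,0,0],"hand":0},{"slide":[0,0,0],"delta_rot":[0,0,0],"hand":0},{"slide":[-0.2,0,0],"delta_rot":[0,0,0],"hand":0},{"slide":[-0.5,0,0],"delta_rot":[0,0,0],"hand":0},{"slide":[-0.5,0,0],"delta_rot":[0,0,0],"hand":0}]}}

```text
time_s: 11.0
eef_pos: [0.5354, 0.0587, 0.0874]
eef_rot: [0.0, -0.048, 0.999, -0.0]
wrist_force: [-0.7, 0.2, 0.1]
opening: -0.002
```

Call:
{"api": "drive_tool", "payload": {"deltas": [{"slide":[0,0,-0.5],"delta_rot":[0,0,0],"hand":0},{"slide":[0,0,-0.8],"delta_rot":[0,0,0],"hand":0},{"slide":[0,0,-0.8],"delta_rot":[0,0,0],"hand":0},{"slide":[0,0,-0.5],"delta_rot":[0,0,0],"hand":0},{"slide":[0,0,0],"delta_rot":[0,0,0],"hand":0}]}}

```text
time_s: 11.62
eef_pos: [0.5359, 0.0585, 0.2197]
eef_rot: [0.003, -0.048, 0.999, -0.0]
wrist_force: [0.7, -1.4, -0.3]
opening: -0.004
```

```bash
python3 snap.py a8 "(.05,-.066,.085)"
```

```text
axes [[-0.995, -0.097, -0.005], [-0.097, 0.995, -0.001], [0.005, -0.001, -1.0]]
local now [ 0.0601 -0.0661] [0.5359 0.0585 0.2197] F [ 0.7 -1.4 -0.3] open -0.004 t 11.625
go/50mm [0.217 0.004 2.692]
```

View pics/a8.png

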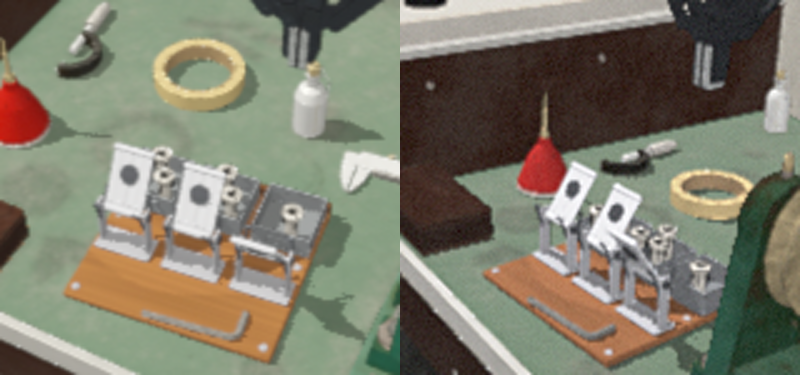

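The left and middle tags lie back with discs up. The right tag lies forward with its edge at scene crop (235-268, 240-252), and its bin shows a single collet at (292,215). One numeric check of the edge positions, then hand in.

Run:
```python
from h import *
from bench import ctrl
import cv2
p=np.load("pose.npy");c,s=np.cos(p[2]),np.sin(p[2])
ims=[]
for n,(x,y,w,h) in (("scene",(205,170,120,90)),("side",(205,170,120,90))):
    a=cv2.resize(ctrl.camera(n)["frame"][y:y+h,x:x+w,::-1],(400,300),interpolation=cv2.INTER_CUBIC)
    for k,ex in ((.066,.033),(0,.033),(-.066,-.033)):
        for d in(.018,-.018):
            l=(ex,k+d); uv=(proj(n,[p[0]+c*l[0]-s*l[1],p[1]+s*l[0]+c*l[1],.103])[0]-[x,y])*400/120
            cv2.circle(a,tuple(int(v) for v in uv.round()),3,(0,0,255),1)
    ims.append(a)
cv2.imwrite("pics/fin.png",np.hstack(ims)); print(ctrl.get_obs()["dq"].round(4))
```

```text
[-0.0008  0.0013  0.0025 -0.0007  0.0038  0.0004]
```

View pics/fin.png

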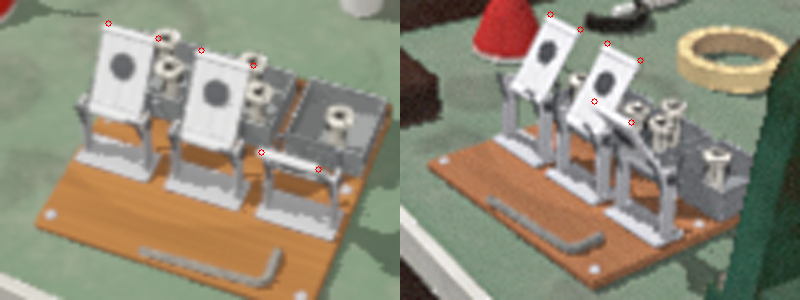

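All six edge corners fall on the fully-leaned positions predicted by the fit, within 1-2 px.

```bash
python3 -c "
from bench import ctrl
print(ctrl.hand_in())"
```

```text
the job is handed in; nothing more can be done
None
```

All three tags were wrong, so I tipped each one over with the closed fingertips and handed the job in at about 12 s of the 54 s allowed; `hand_in` gives no verdict.

- **Left and middle tags:** their bins hold three collets each. I pushed both tags from the front, and they now lean back with the disc face up.
- **Right tag:** its bin holds one collet. I pushed it from behind, and it now leans forward with the bar face up.

**Last checks:**
- In both camera views the tag edges sit on the predicted end positions to about 1–2 px. The side view shows the same offset of about 2 px that the board fit had at the start.
- The collets, hex key and oil can look unmoved. I did not measure them, and the wax block was outside my final crops.
- Wrist force stayed under about 2 N in every reading. I had no direct reading of the finger force on the tags.
- The arm finished at rest, clear of everything, with the fingertips about 22 cm above the worktop.

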